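# Clamp the tool-rest bar with the U-clamp that fits

### The job

Take the wide U-clamp out of its wooden block and clamp the square tube of the tool-rest stand at the empty green bracket (the one nearer the robot): pass both legs down around the tube and through the bracket's two holes, lowering it in the gripper rather than dropping it, until its crossbar sits flat on the tube, then let go. Leave the narrow U-clamp standing in its own block.

Things in the scene. Friction and masses are not known exactly. Their poses are not given: they have to be found in the camera images.
- wide_clamp: Wide square U-clamp, steel, stands legs down in a fixed wooden block 60 mm high. Origin: mid underside of crossbar (12 x 72 x 8 mm), on the block's top; z up, y leg to leg. Legs 8 mm thick, to 58 mm below it at y = +-30. Red tab 12 mm thick (x), 34 long (y), 8 to 40 mm above origin: grip it across x, 26 mm or more above origin so the fingertips clear what the crossbar rests on. 100 to 200 g.
- narrow_clamp: Narrow U-clamp of the same make with the same red tab, too narrow for the tube: legs at y = +-17 mm, crossbar 46 mm long. It stands in its own fixed wooden block (60 mm high, 46 x 78 mm; the wide one's is 46 x 104 mm) and stays there. The blocks may stand in either order. Origin and axes as for the wide one.
- seat (a point): Point on the tube's top face midway between the empty bracket's two holes, where the crossbar's underside belongs; 80 mm above the table. x along the tube, away from the robot; y across it; z up. The holes, 28 x 28 mm square, are centred at y = +-30 mm in the bracket's plate, whose top is 30 mm below this point (plate 6 mm thick, then 32 mm free below it).
- stand: The fixed tool-rest stand: plywood foot 250 x 170 mm, two green brackets and, lying on both, a square aluminium tube 30 x 30 mm, 240 mm long. Origin at table level under the seat point, same axes. The far bracket, at x = +130 mm, is already clamped by a like clamp, fixed, its red tab reaching 120 mm above the table; the near one, at x = 0, is empty.
There are look-alikes about, which are no part of the job. Leave any turquoise look-alike of the wide_clamp alone.

How it is judged:
By the outcome, as a careful person would: the job done as asked, in the order asked, and still so for the second after the job is handed in, with the robot touching nothing.
It also fails if it takes over 35 s, if anything falls off the work surface, if the arm or the gripper's body presses on something with over 40 N, if the wrist force passes 120 N, or if a joint passes its speed limit or range.

### The arm

A 6-joint arm with a two-finger parallel gripper is mounted at the origin on a cart in front of the work surface, level with it; the furniture and walls round the work are solid. World frame = base frame: x ahead of the robot, y to its left, z up, the work surface at z = 0. Lengths are in mm, angles in degrees, forces in N, time in s.
With the tool pointing down it reaches from about 350 to 850 mm from the base axis. Payload 8.1 kg.
Tool frame: the origin (TCP) lies midway between the tips of the shut fingers; the grasp point (between the pads) lies 19 mm behind it; z points along the fingers, y is the line along which they close (so a half turn about z gives the same grasp; the last joint's range is limited). The gripper opens to 85 mm and grips with 20 to 120 N. Pads are 22 mm wide; open, the fingers measure 114 mm over their backs; the gripper's body (76 mm by 85 mm) begins 54 mm behind the grasp point. The pads swing forward as they close: fully open they stand 13 mm farther back than shut.
Start: joints at [71.482, 7.471, 85.268, -0, 87.261, -4.893], TCP at [141.317, 583.125, 231.292] pointing down, gripper open.
Joint ranges: [-169.43, 169.43], [-51.17, 129.36], [1.28, 143.12], [-76.62, 256.62], [0, 156.53], [-152.29, 152.29]. Speed limits (degrees/s): [136.94, 136.94, 159.86, 180, 180, 180].

### API

Orientations are given as [roll, pitch, yaw] about the fixed x, y, z axes, in that order (R = Rz(yaw) Ry(pitch) Rx(roll)).
In Python, from bench import sense, snapshot, order, finder gives the robot as it stands.
- The arm moves only by the tool send_rows, never from a script. Its argument "steps" is a list of rows, each a list of 2 entries, a list of its own where there are three numbers: the shift along the world's x, y, z in units of 30 mm (1.0 is 30 mm), then the turn, a rotation vector about the world's x, y, z in rad. In form: [[[dx, dy, dz], [wx, wy, wz]], ...]. A call has 1 to 10 rows; each row is the pose to reach, as a shift and turn from the pose commanded when the call began; what a row does not reach only later rows make up. A row lasts 1/8 s, in which the tool goes at most 62.5 mm and 10.7 degrees, less where a joint would pass 70% of its speed; a pose out of reach is approached as far as the arm can. A call with a gripper value outside its range is refused whole. "fingers" is the closure, from 0 (fully open) to 1 (shut), set as the call begins (left out, the last holds). The fingers move at their own pace and stop on an object; "squeeze" is the grip in N (left out, the last holds). Time passes only in rows, so rows that repeat a pose let the fingers close. It gives the time, the measured TCP pose, the force, the opening and the grip force at its end, in the units of the state.
- sense(): the state, without advancing time (a new reading comes with each control period).
- snapshot(name): name is "scene" or "top"; returns a dict with "img" (400x640x3 uint8, red, green, blue), "K" (3x3 intrinsics, pixels), "pose" (4x4, takes a point from camera to world coordinates). Camera axes: x right, y up, looking along -z (the intrinsics and any distortion apply to the point x, -y, -z); pixel columns grow to the right and rows downward; lengths in mm; the calibration is good to about 2 mm. A picture is of the moment at which its call begins. There is no depth.
- order.hand_in(): hands the job in; it is judged then, once.
Trained networks look in the newest picture that a camera, given by its name, has taken for a name from the list of things; names that differ only in an ending like _2 or _b are one class to them, and where a whole thing is asked for, a point or a joint stands for the part that bears it (a point fixed in the world has none). Each returns a list of dicts, best first, with "confidence" (0 to 1); they miss things now and then, are a little off and sometimes report something else, mostly with a low value. They report only what shows in the picture. A call takes as long as a camera call. They do not tell look-alikes from the thing itself.
- finder.find_in(label, camera): "box" ([left, top, width, height] as shares, 0 to 1, of the picture: columns of its width, rows of its height, round what is visible of it).
- finder.trace(label, camera): "mask" (400x640 bool, what is visible of it) and "box" ([left, top, width, height] as shares, 0 to 1, of the picture: columns of its width, rows of its height, round what is visible of it).
- finder.pinpoint(label, camera): "at" ([column, row] as shares, 0 to 1, of the picture: columns of its width, rows of its height: a listed point, or the origin of a listed thing).
The state is a dict: "time": time; "joint_pos": joint angles; "qd": joint speeds; "joint_efforts": joint torques, N m; "tool_pos": TCP position; "tcp_rot": TCP orientation; "ft_force": force on the tool from outside, world axes, zero at the start; "wrist_torque": the same for the moment, N m; "finger_gap": finger opening in mm; "grip_force": force on a finger pad.
Only numpy, scipy, OpenCV 4.12 (cv2) and the standard library are available. Lean on these libraries where they do the work, as an engineer would, in place of code of your own. Each camera call takes 0.05 s, during which the arm holds its last target. There are 200 camera calls.

## Working session

There is one attempt and no reset: what is moved stays moved. The work goes in short steps, Python scripts to look and compute and a tool call to move; the robot and the scene stay as the last step left them, time stands still between calls to the robot, and variables do not carry over. Pictures are saved under pics/ and viewed, at most 10 in all, crops included, and the job is handed in when it is done.

Besides the shell and the picture viewer there is one more tool, called after "Request:" as name([rows], argument=value, ...), one row to a line, values as JSON. send_rows: Moves the arm, as the interface text tells. Its arguments: {"type":"object","properties":{"steps":{"type":"array"},"fingers":{"type":"number"},"squeeze":{"type":"number"}},"required":["steps"]}

```bash
mkdir -p pics
cat > h.py <<'E'
import numpy as np, cv2
from bench import sense, snapshot, order, finder
def save(n,s): cv2.imwrite(f'pics/{n}.png',s['img'][:,:,::-1])
def ray(s,px):
    K=np.array(s['K']);T=np.array(s['pose'])
    d=np.linalg.inv(K)@[px[0],px[1],1]; d=T[:3,:3]@[d[0],-d[1],-d[2]]
    return T[:3,3],d
def atz(s,px,z):
    o,d=ray(s,px); return o+d*(z-o[2])/d[2]
def proj(s,p):
    T=np.array(s['pose']); c=T[:3,:3].T@(np.array(p)-T[:3,3]); q=np.array(s['K'])@[c[0],-c[1],-c[2]]; return q[:2]/q[2]
E
python3 - <<'E'
from h import *
print(sense())
for c in ['scene','top']:
    s=snapshot(c); save(c+'0',s); print([k for k in s if k!='img'],s['K'],np.round(s['pose'],3))
    for l,z in [('wide_clamp',60),('narrow_clamp',60),('seat',80),('stand',0)]:
        for r in finder.pinpoint(l,c):
            p=np.array(r['at'])*[640,400]; print(c,l,round(r['confidence'],2),p.round(1),atz(s,p,z).round(1))
E
```

```text
{'time': 0.0, 'joint_pos': array([ 7.14825335e+01,  7.51529638e+00,  8.53308291e+01,  2.79059908e-04,
        8.72620909e+01, -4.89327339e+00]), 'qd': array([-0.0212804 , -0.06210008, -0.15745261, -0.01415635, -0.02026489,
       -0.00247736]), 'joint_efforts': array([-3.45995413e-04, -5.69398892e+01, -5.00556672e+01, -4.72929719e-05,
        1.45832403e-02,  3.19810431e-05]), 'tool_pos': array([141.13024472, 582.58474826, 230.22762621]), 'tcp_rot': array([-1.79892202e+02, -9.50855162e-03,  1.66375784e+02]), 'ft_force': array([ 0.21861771, -0.63895917, -0.21157847]), 'wrist_torque': array([-0.05609086,  0.0311796 ,  0.00137083]), 'grip_force': 0.0, 'finger_gap': 85.36016136548919}
['K', 'pose'] [[499.69462778   0.         322.75750678]
 [  0.         499.69462778 202.13877007]
 [  0.           0.           1.        ]] [[ 8.14000e-01  4.36000e-01 -3.83000e-01  5.39150e+01]
 [-5.80000e-01  6.29000e-01 -5.17000e-01 -6.06092e+02]
 [ 1.60000e-02  6.44000e-01  7.65000e-01  9.93006e+02]
 [ 0.00000e+00  0.00000e+00  0.00000e+00  1.00000e+00]]
scene wide_clamp 0.92 [426.5 239.3] [ 652.9 -203
[... 382 characters left out ...]
161]
 [  0.           0.           1.        ]] [[-2.70000e-02  9.87000e-01 -1.57000e-01  3.75623e+02]
 [-1.00000e+00 -2.70000e-02  0.00000e+00 -2.25920e+01]
 [-4.00000e-03  1.57000e-01  9.88000e-01  9.41861e+02]
 [ 0.00000e+00  0.00000e+00  0.00000e+00  1.00000e+00]]
top wide_clamp 0.82 [349.2 195.4] [ 520.  -100.7   60. ]
top wide_clamp 0.81 [390.  135.3] [ 649.5 -194.4   60. ]
top wide_clamp 0.79 [392.8 252.6] [ 397.5 -186.2   60. ]
top wide_clamp 0.46 [429.5 192.8] [ 521.  -270.9   60. ]
top narrow_clamp 0.74 [429.9 192.5] [ 521.6 -271.8   60. ]
top seat 0.87 [174.3 219.5] [476.4 262.2  80. ]
top seat 0.51 [348.8 196.1] [515.4 -98.1  80. ]
top stand 0.61 [187.5 225. ] [472.5 258.7   0. ]
```

View pics/scene0.png

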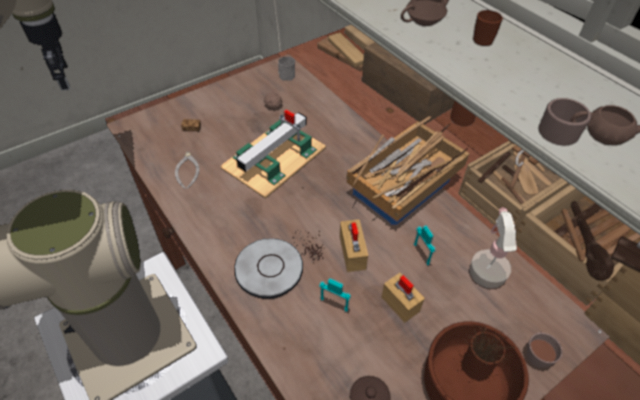

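View pics/top0.png

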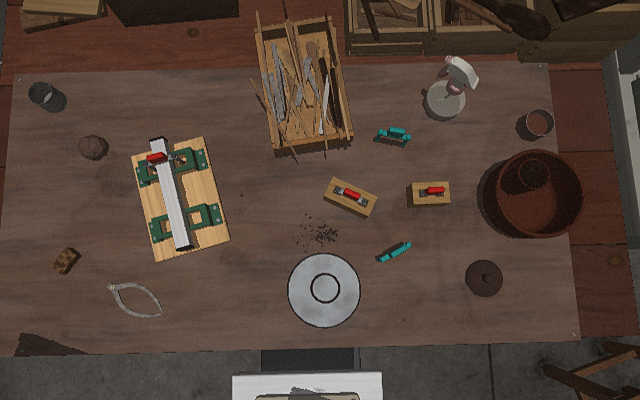

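The top view shows the longer block, with the wide clamp, at about (350,196), and the shorter one at (431,193). The turquoise look-alikes are at (393,134) and (394,251). The stand is at about (180,195), with the empty near bracket at (185,222). I'll zoom in next.

Run:
```python
import cv2,numpy as np
t=cv2.imread('pics/top0.png');s=cv2.imread('pics/scene0.png')
a=cv2.resize(t[130:265,125:240],None,fx=4.4,fy=4.4,interpolation=3)
b=cv2.resize(t[165:225,315:385],(400,343),interpolation=3)
c=cv2.resize(s[105:195,215:330],None,fx=3.4,fy=3.4,interpolation=3)
d=cv2.resize(s[210:275,325:385],(290,314),interpolation=3)
L=np.zeros((600,800,3),np.uint8)
L[:594,:a.shape[1]]=a[:594]
h=b; h=cv2.resize(b,(290,249)); L[:249,508:798]=h
L[252:252+314,508:798]=d
cv2.imwrite('pics/z1.png',L)
cv2.imwrite('pics/z2.png',cv2.resize(s[105:195,215:330],(766,600),interpolation=3))
```

```text
(no output)
```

View pics/z1.png

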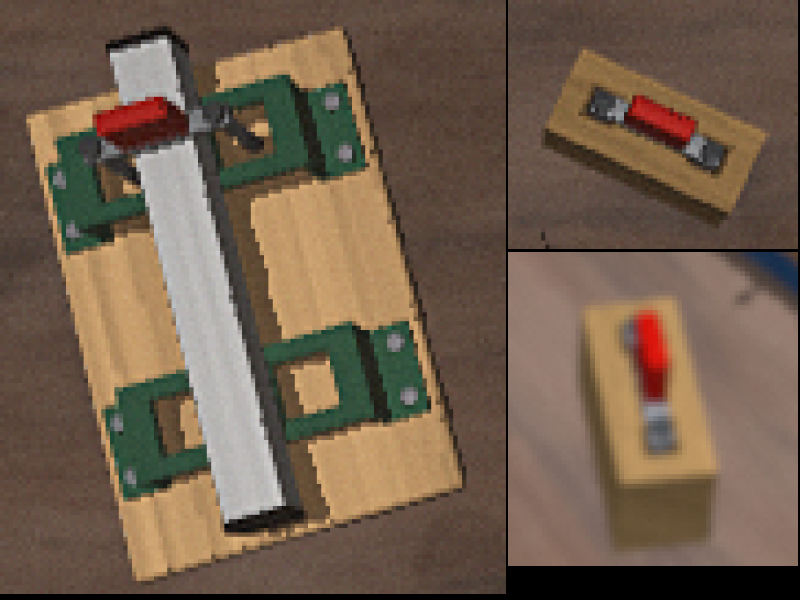

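View pics/z2.png

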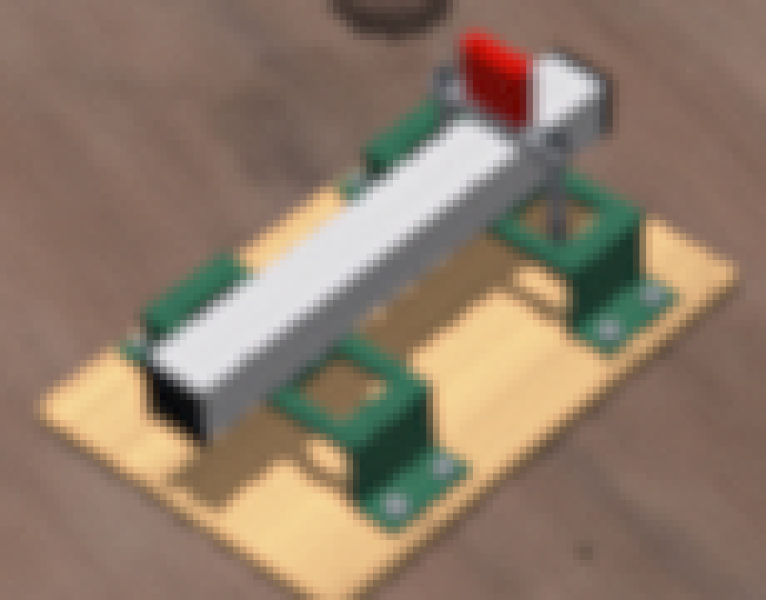

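The left block is the longer one and holds the wide clamp; the near bracket is empty. Next I'll fit the poses from the corner pixels read off the crops.

```bash
cat > fit.py <<'E'
from h import *
from scipy.optimize import least_squares
T=snapshot('top');S=snapshot('scene')
f=lambda L,k,o,q:[(np.array(p)-q)/k+o for p in L]
bt=f([(583,50),(768,132),(728,208),(547,130)],4.143,(315,165),(508,0))
bs=f([(585,305),(678,297),(716,470),(620,480)],4.833,(325,210),(508,252))
for n,c,l in(('top',T,bt),('scene',S,bs)):
    w=np.array([atz(c,p,60) for p in l]); print(n,w.mean(0).round(1),[np.linalg.norm(w[i]-w[i-1]).round(1) for i in range(4)],w.round(0).tolist())
tt=f([(225,525),(285,512),(106,48),(172,33)],4.4,(125,130),(0,0))
ht=f([(155,402),(165,452),(325,355),(338,405)],4.4,(125,130),(0,0))
ts=f([(150,360),(212,390),(545,55),(605,85)],6.66,(215,105),(0,0))
hs=f([(325,422),(388,380)],6.66,(215,105),(0,0)) 
def model(v):
    x,y,a,t=v; R=np.array([[np.cos(a),-np.sin(a)],[np.sin(a),np.cos(a)]])
    P=lambda u,w,z:np.r_[R@[u,w]+[x,y],z]
    tube=[P(t,15,80),P(t,-15,80),P(t+240,15,80),P(t+240,-15,80)]
    hole=[P(14,44,50),P(-14,44,50),P(14,-44,50),P(-14,-44,50)]
    return tube,hole
def res(v):
    tube,hole=model(v)
    r=[proj(T,p)-q for p,q in zip(tube+hole,tt+ht)]+[proj(S,p)-q for p,q in zip(tube,ts)]
    return np.array(r).ravel()
r=least_squares(res,[475,262,.2,-55],loss='soft_l1'); v=r.x
print('stand',v[:2].round(1),np.degrees(v[2]).round(2),v[3].round(1)); print(res(v).reshape(-1,2).round(1).tolist())
# top only
r2=least_squares(lambda v:res(v)[:16],v); print('toponly',r2.x.round(2)); r3=least_squares(lambda u:res([*u])[16:],v); print('scene tube only',r3.x.round(2))
print('holes top',[atz(T,p,50).round(0).tolist() for p in ht])
E
python3 fit.py
```

```text
top [ 518. -104.   60.] [np.float64(45.7), np.float64(103.4), np.float64(44.4), np.float64(100.1)] [[561.0, -68.0, 60.0], [515.0, -161.0, 60.0], [477.0, -139.0, 60.0], [519.0, -48.0, 60.0]]
scene [ 519. -104.   60.] [np.float64(103.3), np.float64(46.2), np.float64(102.6), np.float64(45.2)] [[523.0, -48.0, 60.0], [563.0, -70.0, 60.0], [515.0, -160.0, 60.0], [475.0, -139.0, 60.0]]
stand [474.9 257.7] 14.99 -59.6
[[0.1, 0.9], [0.8, -0.3], [0.5, -0.1], [-0.7, -0.6], [-0.9, -0.1], [-0.1, 1.1], [0.6, -1.2], [0.9, 0.0], [-1.4, -0.6], [-2.4, 0.4], [1.1, -0.9], [0.2, -0.8]]
toponly [ 4.7483e+02  2.5811e+02  2.6000e-01 -5.9550e+01]
scene tube only [-1.5194e+02  6.9120e+01  2.9000e-01  5.9506e+02]
holes top [[477.0, 302.0, 50.0], [452.0, 296.0, 50.0], [497.0, 220.0, 50.0], [473.0, 213.0, 50.0]]
```

Request:
send_rows([
  [[12.573,-22.904,-2.0],[0,0,-1.8]],
  [[12.573,-22.904,-2.0],[0,0,-1.8]],
  [[12.573,-22.904,-2.0],[0,0,-1.8]],
  [[12.573,-22.904,-2.0],[0,0,-1.8]],
  [[12.573,-22.904,-2.0],[0,0,-1.8]],
  [[12.573,-22.904,-2.0],[0,0,-1.8]],
  [[12.573,-22.904,-2.0],[0,0,-1.8]],
  [[12.573,-22.904,-2.0],[0,0,-1.8]],
  [[12.573,-22.904,-2.0],[0,0,-1.8]],
  [[12.573,-22.904,-2.0],[0,0,-1.8]],
], fingers=0, squeeze=60)

```text
time: 1.85
tool_pos: [442.1, 34.8, 184.0]
tcp_rot: [179.9, -0.1, 62.9]
ft_force: [1.4, 0.6, -0.5]
finger_gap: 85.2
grip_force: 0.0
```

Request:
send_rows([
  [[2.57,-4.7,-0.8],[0,0,0]],
  [[2.57,-4.7,-0.8],[0,0,0]],
  [[2.57,-4.7,-0.8],[0,0,0]],
  [[2.57,-4.7,-0.8],[0,0,0]],
])

```text
time: 2.35
tool_pos: [518.6, -106.5, 158.9]
tcp_rot: [-180.0, 0.0, 63.1]
ft_force: [-0.5, 1.0, 0.4]
finger_gap: 85.8
grip_force: 0.0
```

Run:
```python
from h import *
s=sense(); print(s['tool_pos'].round(1),s['tcp_rot'].round(2))
o=[]
for c in ['top','scene']:
    a=snapshot(c); p=proj(a,[518,-104,70]); x,y=[int(v) for v in p]; x=min(max(x,50),590)
    o.append(cv2.resize(a['img'][y-50:y+50,x-50:x+50,::-1],(400,400),interpolation=3)); print(c,x-50,y-50,p)
cv2.imwrite('pics/g1.png',np.hstack(o))
```

```text
[ 518.6 -106.5  158.9] [-1.7995e+02  3.0000e-02  6.3050e+01]
top 301 145 [351.19733725 195.53311039]
scene 304 185 [354.18317835 235.23724584]
```

View pics/g1.png

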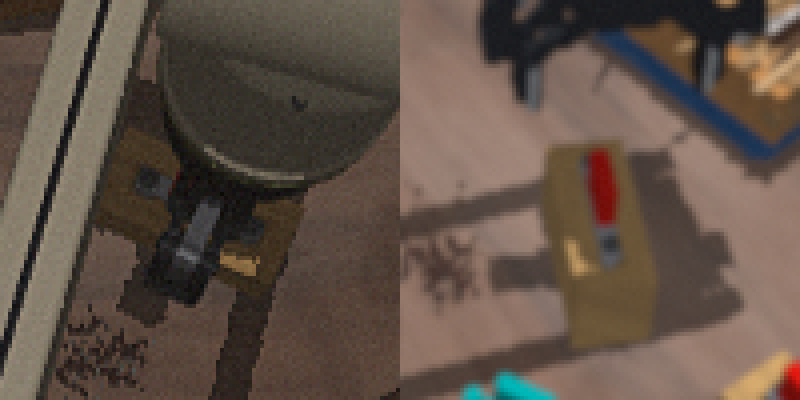

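The gripper is square over the wide clamp, with the near fingertip at crop position (195,225) beside the tab and the tab still clear in the scene view. Descending now.

Request:
send_rows([
  [[0,0.08,-1.5],[0,0,0]],
  [[0,0.08,-2.4],[0,0,0]],
  [[0,0.08,-2.93],[0,0,0]],
  [[0,0.08,-2.93],[0,0,0]],
  [[0,0.08,-2.93],[0,0,0]],
])

```text
time: 3.08
tool_pos: [519.3, -101.7, 73.2]
tcp_rot: [179.9, -0.0, 63.3]
ft_force: [-0.3, -0.2, 0.1]
finger_gap: 85.5
grip_force: 0.0
```

Request:
send_rows([
  [[0,0,0],[0,0,0]],
  [[0,0,0],[0,0,0]],
  [[0,0,0],[0,0,0]],
  [[0,0,0],[0,0,0]],
  [[0,0,0],[0,0,0]],
  [[0,0,0],[0,0,0]],
], fingers=1, squeeze=60)

```text
time: 3.82
tool_pos: [518.5, -101.9, 71.9]
tcp_rot: [180.0, -0.0, 63.2]
ft_force: [0.5, -0.2, 2.1]
finger_gap: 11.1
grip_force: 58.9
```

Request:
send_rows([
  [[0,0,0.3],[0,0,0]],
  [[0,0,0.8],[0,0,0]],
  [[0,0,1.5],[0,0,0]],
  [[0,0,2.3],[0,0,0]],
  [[0,0,3.1],[0,0,0]],
  [[0,0,3.8],[0,0,0]],
  [[0,0,3.8],[0,0,0]],
  [[0,0,3.8],[0,0,0]],
])

```text
time: 4.82
tool_pos: [518.0, -101.7, 185.2]
tcp_rot: [-180.0, 0.0, 63.2]
ft_force: [-0.9, 0.0, -1.4]
finger_gap: 11.1
grip_force: 58.6
```

Run:
```python
from h import *
s=sense(); print(s['tool_pos'].round(1),s['tcp_rot'].round(2),s['ft_force'])
o=[]
for c in ['top','scene']:
    a=snapshot(c); p=proj(a,[518,-104,150]); x,y=[int(v) for v in p]
    o.append(cv2.resize(a['img'][y-50:y+50,x-50:x+50,::-1],(400,400),interpolation=3)); print(c,x-50,y-50,p)
cv2.imwrite('pics/g2.png',np.hstack(o))
```

```text
[ 518.  -101.7  185.2] [-1.7997e+02  1.0000e-02  6.3240e+01] [-0.92603526  0.02372697 -1.35551914]
top 304 138 [354.83313623 188.67055548]
scene 306 163 [356.54171668 213.34795741]
```

View pics/g2.png

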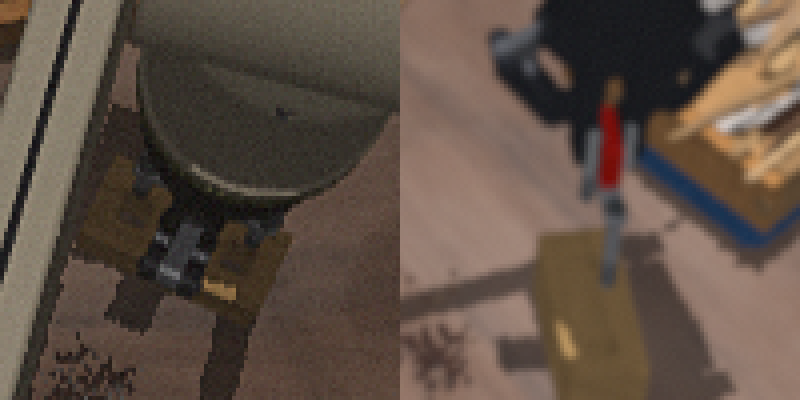

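The clamp is out of the block and upright in the gripper: in the scene crop the tab is at (608,145) and the visible leg is over the block at (612,240). Moving above the seat.

Request:
send_rows([
  [[-0.1,1.0,0.1],[0,0,0.08]],
  [[-0.3,2.5,0.2],[0,0,0.18]],
  [[-0.5,4.2,0.2],[0,0,0.28]],
  [[-0.7,5.9,0.2],[0,0,0.38]],
  [[-0.9,7.6,0.2],[0,0,0.48]],
  [[-1.12,9.3,0.2],[0,0,0.58]],
  [[-1.3,10.8,0.2],[0,0,0.67]],
  [[-1.45,12.04,0.2],[0,0,0.73]],
  [[-1.45,12.04,0.2],[0,0,0.73]],
  [[-1.45,12.04,0.2],[0,0,0.73]],
])

```text
time: 6.18
tool_pos: [474.3, 258.9, 190.7]
tcp_rot: [-179.9, 0.0, 105.1]
ft_force: [-0.5, -0.4, -0.7]
finger_gap: 11.0
grip_force: 58.7
```

Run:
```python
from h import *
s=sense(); print(s['tool_pos'].round(1),s['tcp_rot'].round(2),s['ft_force'])
o=[]
for c in ['top','scene']:
    a=snapshot(c); p=proj(a,[475,258,110]); x,y=[int(v) for v in p]
    o.append(cv2.resize(a['img'][y-50:y+50,x-50:x+50,::-1],(400,400),interpolation=3)); print(c,x-50,y-50,p)
cv2.imwrite('pics/g3.png',np.hstack(o))
```

```text
[474.3 258.9 190.7] [-1.7990e+02  4.0000e-02  1.0506e+02] [-0.52241299 -0.41562504 -0.71456869]
top 121 168 [171.44206664 218.50163126]
scene 205 90 [255.61403686 140.27215784]
```

View pics/g3.png

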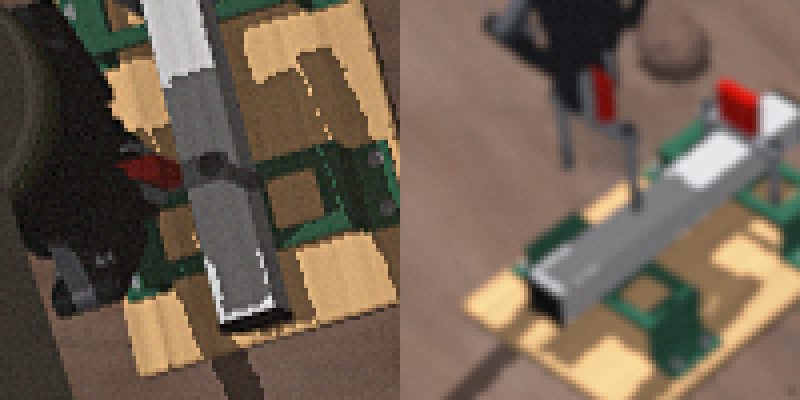

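Both leg tips show in the scene crop, at (567,165) and (638,208), with the tube below them. Checking where they are against the holes.

Run:
```python
from h import *
S=snapshot('scene');T=snapshot('top')
w=[atz(S,np.array(p)/4+[205,90],121) for p in [(167,165),(238,207)]]; print(np.round(w,1),np.mean(w,0).round(1),np.linalg.norm(w[0]-w[1]))
# right leg top at crop (210,165) in top: crossbar end, z~183
print(atz(T,np.array([210,160])/4+[121,168],187).round(1))
a=np.radians(15);y=np.array([-np.sin(a),np.cos(a)])
print('expected right bar end',np.array([475,258])-36*y)
# hole corners, right hole, top crop and scene crop
for c,o,L in((T,(121,168),[(268,178),(316,168),(328,215),(278,228)]),(S,(205,90),[(210,290),(240,273),(281,292),(248,313)])):
    q=np.array([atz(c,np.array(p)/4+o,50) for p in L]); print('hole',q.mean(0).round(1),'exp',np.array([475,258])-30*y)
```

```text
[[468.3 289.5 121. ]
 [485.5 229.8 121. ]] [476.9 259.6 121. ] 62.07449690906385
[484.8 228.8 187. ]
expected right bar end [484.31748562 223.22667025]
hole [483.4 227.3  50. ] exp [482.76457135 229.02222521]
hole [482.1 225.7  50. ] exp [482.76457135 229.02222521]
```

Request:
send_rows([
  [[-0.03,-0.06,-0.3],[0,0,0]],
  [[-0.03,-0.06,-0.8],[0,0,0]],
  [[-0.03,-0.06,-1.3],[0,0,0]],
  [[-0.03,-0.06,-1.8],[0,0,0]],
  [[-0.03,-0.06,-2.3],[0,0,0]],
  [[-0.03,-0.06,-2.7],[0,0,0]],
  [[-0.03,-0.06,-2.9],[0,0,0]],
  [[-0.03,-0.06,-2.9],[0,0,0]],
  [[-0.03,-0.06,-2.9],[0,0,0]],
])

```text
time: 7.5
tool_pos: [474.3, 257.8, 105.3]
tcp_rot: [179.9, -0.0, 105.1]
ft_force: [0.3, 0.7, -1.7]
finger_gap: 10.7
grip_force: 58.7
```

Request:
send_rows([
  [[0,0,-0.1],[0,0,0]],
  [[0,0,-0.2],[0,0,0]],
  [[0,0,-0.28],[0,0,0]],
  [[0,0,-0.34],[0,0,0]],
  [[0,0,-0.38],[0,0,0]],
  [[0,0,-0.41],[0,0,0]],
  [[0,0,-0.41],[0,0,0]],
  [[0,0,-0.41],[0,0,0]],
])

```text
time: 8.5
tool_pos: [473.9, 257.7, 92.4]
tcp_rot: [180.0, -0.0, 105.1]
ft_force: [-0.1, -1.3, -2.1]
finger_gap: 11.2
grip_force: 58.7
```

Request:
send_rows([
  [[0,0,-0.03],[0,0,0]],
  [[0,0,-0.06],[0,0,0]],
  [[0,0,-0.06],[0,0,0]],
  [[0,0,-0.06],[0,0,0]],
])

```text
time: 9.0
tool_pos: [474.1, 257.7, 91.9]
tcp_rot: [180.0, -0.0, 105.1]
ft_force: [-5.1, -2.3, 9.7]
finger_gap: 11.1
grip_force: 60.3
```

The crossbar makes contact (9.7 N) at exactly the expected height, so I'm releasing and retreating.

Request:
send_rows([
  [[0,0,0],[0,0,0]],
  [[0,0,0],[0,0,0]],
  [[0,0,0],[0,0,0]],
  [[0,0,0],[0,0,0]],
  [[0,0,0],[0,0,0]],
], fingers=0.4)

```text
time: 9.62
tool_pos: [473.9, 257.6, 90.5]
tcp_rot: [-180.0, 0.0, 105.1]
ft_force: [0.6, 0.4, 0.0]
finger_gap: 51.3
grip_force: 0.0
```

Request:
send_rows([
  [[0,0,0.3],[0,0,0]],
  [[0,0,1.0],[0,0,0]],
  [[0,0,2.0],[0,0,0]],
  [[0,0,3.5],[0,0,0]],
  [[0,-1,5],[0,0,0]],
  [[0,-3,5],[0,0,0]],
  [[0,-5,5],[0,0,0]],
  [[0,-7,5],[0,0,0]],
  [[0,-7,5],[0,0,0]],
  [[0,-7,5],[0,0,0]],
])

```text
time: 10.88
tool_pos: [474.1, 47.7, 241.2]
tcp_rot: [179.9, -0.0, 105.0]
ft_force: [0.7, 0.1, 0.6]
finger_gap: 51.1
grip_force: 0.0
```

Run:
```python
from h import *
o=[]
for c in ['top','scene']:
    a=snapshot(c); p=proj(a,[500,250,80]); x,y=[int(v) for v in p]
    o.append(cv2.resize(a['img'][y-50:y+50,x-50:x+50,::-1],(400,400),interpolation=3)); print(c,x-50,y-50,p, proj(a,[475,258,80]))
cv2.imwrite('pics/g4.png',np.hstack(o))
```

```text
top 130 157 [180.49066712 207.94229558] [176.32112038 220.10499879]
scene 216 96 [266.40544244 146.72824641] [256.61282617 148.74021471]
```

View pics/g4.png

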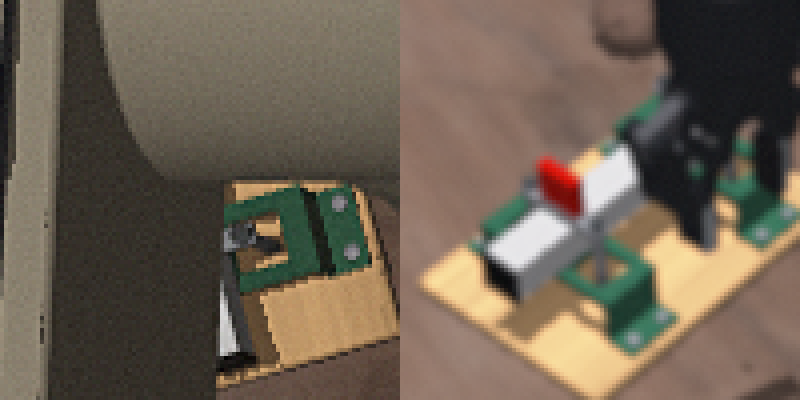

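The clamp sits across the tube: the tab is at (560,185) in the scene crop, and the leg goes down through the near bracket's hole at (602,270). The gripper is clear of it, so I'm handing in.

```bash
python3 -c "
from h import *
print(order.hand_in())"
```

```text
the job is handed in; nothing more can be done
None
```

The wide U-clamp is seated on the tube at the near bracket, crossbar down, and released; the narrow clamp was left untouched in its block, and the job was handed in at about 11 s (no verdict was returned). I saw one leg through its hole; the other was hidden from view.

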